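# Close the vacuum chamber and hold its spring valve open

## Task

Take the blank flange by its knob from the blue pad and set it, without dropping it, squarely on the vacuum chamber's open port so that the two edges are flush all round, then let go of it. Only then pull the valve's yellow spring-return handle out until it is level with the red mark and keep it there: finish while still holding it at the mark. Leave the other things on the bench where they are.

Things in the scene. Friction and masses are not known exactly. Their poses are not given: they have to be found in the camera images.
- rig: vacuum rig fixed to the bench: black base 100 (x) x 260 (y) x 10 mm; at +y a steel chamber with an open port on top, at -y an aluminium valve block 80 x 60 mm, top at 76 mm, blue front; a pipe between them, a dial gauge (top at 109 mm) behind. Origin: centre of the base's underside. Its own -x is the way the valve handle pulls out, roughly to the robot; z up. Place and yaw vary.
- port (a point): centre of the open port's rim, where the centre of the flange's underside must lie: a flat steel ring face 80 mm across with a 36 mm bore and a black seal ring, 82 mm above the bench. Axes parallel to the rig's.
- flange: blank flange, loose, 0.18 to 0.35 kg: aluminium disc 80 mm across, 10 thick; on its top a steel neck 16 mm across, then a black round knob 30 mm across from 22 to 46 mm above the underside. Origin: centre of the disc's underside, z up. Starts on a round blue pad 110 mm across, 4 thick, at the left or right of the bench.
- handle (a point): on the axis of the valve's handle, 90 mm above the bench: an upright yellow round post 16 mm across, its top at 105 mm, on a black carriage 22 x 24 mm whose top is at 53 mm. Closed, the post's axis is 55 mm in front of the valve block (47 mm free between them). Moves only along the rig's -x. Axes parallel to the rig's.
- valve_slide (a joint): how far the handle is pulled out, m: 0 closed, at most 0.06. A spring draws it back: about 5 N at 0, rising 1.2 N per 10 mm; let go, it shuts.
- mark (a point): the red mark: an upright red tab 4 mm thick on the white scale bar beside the handle's path; the point is on the tab, 50 mm above the bench (tab top at 56 mm), 26 mm to the rig's +y side of the handle's axis. It stands 22 to 42 mm further out than the closed handle (varies). Axes parallel to the rig's: the handle is at the mark when level with it along the rig's x.
- carton: bystander: closed cardboard box, 90 x 70 mm and 50 high, on the bench. Origin: on the bench under its centre.
- optic: bystander: black lens mount on a steel post with a round foot, 44 mm across, 98 high. Origin: on the bench under its centre.
- bottle: bystander: white plastic bottle with red cap, 56 mm across, 130 high. Origin: on the bench under its centre.
- driver: bystander: screwdriver with green handle, 170 mm long, lying flat. Origin: underside, about mid-length; handle to its own -x.
- centring_ring: bystander: black rubber ring, 54 mm outside, 38 inside, 10 high, lying flat. Origin: on the bench under its centre.
- fitting: bystander: turned brass fitting, 36 mm across, 36 high, upright. Origin: on the bench under its centre.
Not all that is in view belongs to the job. Leave any pink look-alike of the flange alone.

How it is judged:
By the outcome, as a careful person would: the job done as asked, in the order asked, and still so for the second after the job is handed in, while the arm keeps its last pose, push and grip.
It also fails if it takes over 72 s, if anything falls off the work surface, if the arm or the gripper's body presses on something with over 40 N, if the wrist force passes 120 N, or if a joint passes its speed limit or range.

## Robot

A 6-joint arm with a two-finger parallel gripper is mounted at the origin on the work surface. World frame = base frame: x ahead of the robot, y to its left, z up, the work surface at z = 0. Lengths are in m, angles in degrees, forces in N, time in s.
With the tool pointing down it reaches from about 0.35 to 0.85 m from the base axis. Payload 8.1 kg.
Tool frame: the origin (TCP) lies at the very end of the fingers, on their centre line; the grasp point (between the pads) lies tcp_to_grasp behind it (tcp_to_grasp is the distance from the TCP to the grasp point, in m); z points along the fingers, y is the direction in which the jaws open and shut (so a half turn about z gives the same grasp; the last joint's range is limited). The gripper opens to 93 mm and grips with 3 to 60 N. Pads are 15 mm wide; open, the fingers measure 128 mm over their backs; the gripper's body (75 mm by 188 mm) begins 65 mm behind the grasp point.
Start: joints at [-73.992, 7.471, 85.268, -0, 87.261, -4.893], TCP at [0.214, -0.561, 0.219] pointing down, gripper open.
Joint ranges: [-169.43, 169.43], [-51.17, 129.36], [1.28, 143.12], [-76.62, 256.62], [0, 156.53], [-152.29, 152.29]. Speed limits (degrees/s): [136.94, 136.94, 159.86, 180, 180, 180].

## Interface

Orientations are given as a 3x3 rotation matrix whose columns are the frame's x, y, z axes.
In Python, from workcell import sense, get_image, job_done, tcp_to_grasp gives the robot as it stands.
- The arm moves only by the shell command python3 -m jog 'ROWS' [FORCE]. ROWS is JSON, a list that holds one entry, the list of rows, each a list of 7 numbers: the closure in counts, from 0 (fully open) to 255 (shut), then the shift along the world's x, y, z as a fraction of full scale, then the turn, a rotation vector about the world's x, y, z as a fraction of full scale. In form: [[[gripper, x, y, z, rx, ry, rz], ...]]. A call has 1 to 10 rows; each row is the pose to reach, as a shift and turn from the pose commanded when the call began; what a row does not reach only later rows make up. Full scale, the value 1, is 250 mm for a shift and 30 degrees for a turn. A row lasts 1/8 s, in which the tool goes at most 62.5 mm and 10.7 degrees, less where a joint would pass 70% of its speed; a pose out of reach is approached as far as the arm can. A call with a number of a shift or a turn outside -1 to 1 is refused whole. A call with a gripper value outside its range is refused whole. The fingers move at their own pace and stop on an object; FORCE is the grip in N (left out, the last holds). Time passes only in rows, so rows that repeat a pose let the fingers close. It gives the time, the measured TCP pose, the force and the opening at its end, in the units of the state.
- sense(): the state, without advancing time (a new reading comes with each control period).
- get_image(name): name is "side" or "top" or "wrist"; returns a dict with "pixels" (384x512x3 uint8, blue, green, red), "fovy" (degrees; the focal length in pixels is half the picture's height over the tangent of half this angle, whatever the lens; pixels are square), "cx", "cy" (the principal point, pixels), "xyz" and "rotation" of the camera in the world. Camera axes: x right, y up, looking along -z (the intrinsics and any distortion apply to the point x, -y, -z); pixel columns grow to the right and rows downward; lengths in m; the calibration is good to about 2 mm. A picture is of the moment at which its call begins. There is no depth.
- job_done(): hands the job in, once; it reports no verdict.
The state is a dict: "clock": time; "joint_positions": joint angles; "qvel": joint speeds; "tau": joint torques, N m; "tool_pos": TCP position; "ee_rot": TCP orientation; "force": force on the tool from outside, world axes, zero at the start; "wrist_torque": the same for the moment, N m; "grip_width": finger opening in m.
Only numpy, scipy, OpenCV 4.12 (cv2) and the standard library are available. Lean on these libraries where they do the work, as an engineer would, in place of code of your own. Each camera call takes 0.05 s, during which the arm holds its last target. There are 200 camera calls.

## Working session

There is one attempt and no reset: what is moved stays moved. The work goes in short steps, Python scripts to look and compute and a shell command to move; the robot and the scene stay as the last step left them, time stands still between calls to the robot, and variables do not carry over. Pictures are saved under pics/ and viewed, about 8 in all and at most 12, crops included, and the job is handed in when it is done.

```bash
mkdir -p pics; ls
python3 - <<'E'
from workcell import *
import cv2,json
print(tcp_to_grasp); s=sense(); print({k:s[k] for k in('clock','tool_pos','ee_rot','force','grip_width')})
for n in('top','side'):
    d=get_image(n); cv2.imwrite(f'pics/{n}0.png',d['pixels']); print(n,{k:(v if not hasattr(v,'tolist') else v.tolist()) for k,v in d.items() if k!='pixels'})
E
```

```text
pics
0.0188
{'clock': 0.0, 'tool_pos': array([ 0.21390455, -0.55998746,  0.21761758]), 'ee_rot': array([[ 9.34203978e-01,  3.56738942e-01, -5.05081405e-04],
       [ 3.56739272e-01, -9.34202415e-01,  1.71432237e-03],
       [ 1.39717281e-04, -1.78170915e-03, -9.99998403e-01]]), 'force': array([-0.38602882,  0.39509193, -0.61654829]), 'grip_width': 0.09304170826768166}
top {'fovy': 48.385213905294115, 'cx': 257.21768137142817, 'cy': 198.75693415969172, 'xyz': [0.3981622884279867, 0.014785136254018129, 1.1926081271352063], 'rotation': [[0.002394379355317397, 0.9857872885693847, -0.16798121514777714], [-0.9995140762542334, -0.0028614327479841704, -0.03103906526098436], [-0.03107858293342398, 0.1679739083835633, 0.9853014197620952]]}
side {'fovy': 45.380384961526836, 'cx': 257.8217165517848, 'cy': 191.60777053564607, 'xyz': [0.34406414577786454, -0.6322256365436184, 0.8814371681304763], 'rotation': [[0.9450288789847334, 0.2308317972070704, -0.23159684644444573], [-0.3266486910084627, 0.6986444871054738, -0.6365504797732757], [0.014867768740336759, 0.6772093930500991, 0.7356401208589702]]}
```

View pics/top0.png

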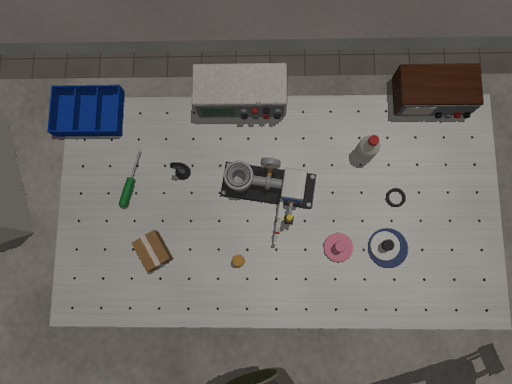

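View pics/side0.png

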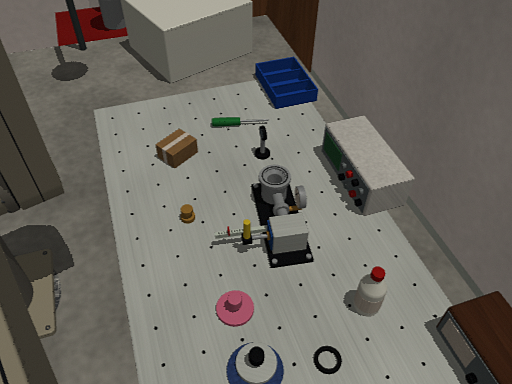

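The top view shows the flange on the blue pad with its black knob at about (388,245), and the pink look-alike at (338,247). The port is at (238,176) and the yellow post at (289,218), with the white scale bar at (277,225). The side view agrees: knob (257,355), port (275,178), post (247,230).

```bash
cat > h.py <<'E'
import numpy as np, cv2
from workcell import *
def cam(n,save=None):
    d=get_image(n); 
    if save: cv2.imwrite('pics/'+save,d['pixels'])
    return d
def ray(d,u,v):
    f=d['pixels'].shape[0]/2/np.tan(np.radians(d['fovy'])/2)
    r=np.array(d['rotation'])@np.array([(u-d['cx'])/f,-(v-d['cy'])/f,-1.]); return np.array(d['xyz']),r
def onz(d,u,v,z):
    o,r=ray(d,u,v); return o+r*(z-o[2])/r[2]
def proj(d,p):
    f=d['pixels'].shape[0]/2/np.tan(np.radians(d['fovy'])/2)
    c=np.array(d['rotation']).T@(np.array(p)-d['xyz']); return d['cx']+f*c[0]/-c[2], d['cy']-f*c[1]/-c[2]
def blobs(d,lo,hi,mina=15,roi=None):
    m=cv2.inRange(cv2.cvtColor(d['pixels'],cv2.COLOR_BGR2HSV),np.array(lo),np.array(hi))
    if roi: k=np.zeros_like(m); k[roi[1]:roi[3],roi[0]:roi[2]]=1; m*=k
    n,l,s,c=cv2.connectedComponentsWithStats(m)
    return m,[(c[i].round(1).tolist(),s[i].tolist()) for i in range(1,n) if s[i,4]>=mina]
E
python3 - <<'E'
from h import *
d=cam('top'); s=cam('side')
print(d.keys())
print('yellow',blobs(d,(22,120,80),(35,255,255),8)[1],blobs(s,(22,120,80),(35,255,255),8)[1])
print('red',blobs(d,(0,150,80),(6,255,255),3,(260,190,310,250))[1],blobs(s,(0,150,80),(6,255,255),3,(200,210,290,260))[1])
print('blue pad',blobs(d,(105,80,30),(130,255,255),50)[1])
print('knob',blobs(d,(0,0,0),(180,255,45),8,(368,228,410,268))[1],blobs(s,(0,0,0),(180,255,45),8,(235,335,280,384))[1])
for n,u,v,z in(('pad',388,248,.004),('knob',388,245,.05),('port',238,176,.082),('post',289,218,.105)): print(n,onz(d,u,v,z).round(3))
for n,u,v,z in(('knob',257,352,.05),('port',274.5,176,.082),('post',247,221,.105)): print(n,onz(s,u,v,z).round(3))
# enlarged crop
cv2.imwrite('pics/crop0.png',np.vstack([cv2.resize(d['pixels'][145:250,210:330],None,fx=5,fy=5,interpolation=cv2.INTER_CUBIC)]))
E
```

```text
dict_keys(['pixels', 'fovy', 'cx', 'cy', 'xyz', 'rotation'])
yellow [([289.0, 217.7], [286, 214, 7, 8, 41])] [([246.5, 228.6], [243, 219, 7, 20, 111])]
red [([276.5, 232.0], [275, 232, 4, 1, 4])] [([228.2, 228.8], [228, 227, 2, 4, 5])]
blue pad [([85.6, 110.2], [47, 85, 77, 52, 3744]), ([391.9, 251.7], [368, 229, 39, 39, 447])]
knob [([386.0, 246.0], [382, 241, 11, 10, 32])] [([255.8, 356.1], [248, 347, 16, 20, 249])]
pad [ 0.463 -0.307  0.004]
knob [ 0.468 -0.295  0.05 ]
port [0.649 0.101 0.082]
post [ 0.533 -0.032  0.105]
knob [ 0.472 -0.296  0.05 ]
port [0.651 0.096 0.082]
post [ 0.538 -0.035  0.105]
```

View pics/crop0.png

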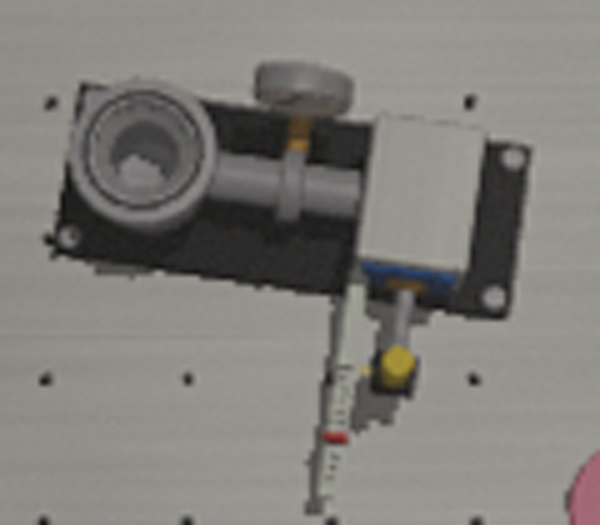

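```bash
python3 -m jog '[[[0,0.2,0.2,0,0,0,0.2],[0,0.4,0.4,0,0,0,0.4],[0,0.6,0.6,0,0,0,0.6],[0,0.8,0.8,0,0,0,0.8],[0,0.95,0.95,0,0,0,1],[0,0.95,0.98,0,0,0,1],[0,0.95,0.98,0,0,0,1],[0,0.95,0.98,0,0,0,1],[0,0.95,0.98,0,0,0,1]]]' 30
python3 - <<'E'
from h import *
print(sense()['clock'],sense()['tool_pos'],sense()['ee_rot'].round(4))
d=cam('wrist','w1.png'); print(d['xyz'],d['fovy'],d['cx'],d['cy'],d['rotation'])
print(proj(d,(.47,-.297,.05)))
E
```

```text
clock: 1.32
tool_pos: [0.4508, -0.3166, 0.2186]
ee_rot: [[0.632, 0.775, -0.0], [0.775, -0.632, -0.0], [-0.0, -0.0, -1.0]]
force: [-0.7, -0.3, 0.4]
grip_width: 0.0937
1.325 [ 0.45078655 -0.31658579  0.2185536 ] [[ 6.32e-01  7.75e-01 -3.00e-04]
 [ 7.75e-01 -6.32e-01 -1.00e-04]
 [-3.00e-04 -1.00e-04 -1.00e+00]]
[ 0.49224323 -0.26501683  0.38470068] 59.17364329015381 258.81759480183024 189.94178577178246 [[ 7.74692717e-01  6.13396598e-01  1.53609270e-01]
 [-6.32337574e-01  7.51247912e-01  1.89144830e-01]
 [ 6.22151804e-04 -2.43662035e-01  9.69860003e-01]]
(np.float64(261.6358827977368), np.float64(145.52280008052753))
```

View pics/w1.png

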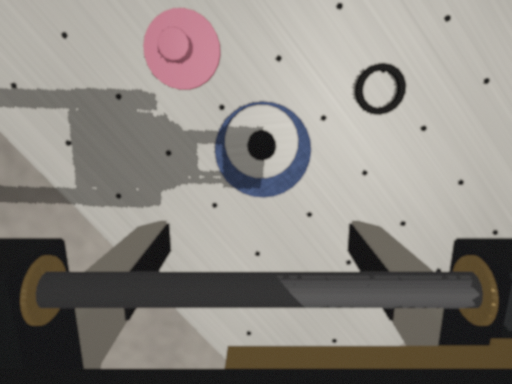

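The knob is at (262,145), where my estimate projects to within a pixel. The pink copy is well clear at (180,45).

Run:
```python
from h import *
d=cam('wrist'); b=blobs(d,(0,0,0),(180,255,40),100,(230,120,295,175))[1]; print(b)
(u,v),s=b[0]; u2,v2=s[0]+s[2]/2-.5,s[1]+s[3]/2-.5
for z in(.05,): 
  for q in((u,v),(u2,v2)):
    p=onz(d,*q,z); print(p.round(4), ((p-sense()['tool_pos'])/.25).round(4))
```

```text
[([260.8, 144.8], [248, 131, 26, 28, 563])]
[ 0.4698 -0.2959  0.05  ] [ 0.0758  0.0823 -0.6745]
[ 0.4698 -0.2955  0.05  ] [ 0.0756  0.084  -0.6745]
```

```bash
python3 -m jog '[[[0,0.077,0.081,-0.15,0,0,0],[0,0.077,0.081,-0.35,0,0,0],[0,0.077,0.081,-0.55,0,0,0],[0,0.077,0.081,-0.7,0,0,0],[0,0.077,0.081,-0.77,0,0,0],[0,0.077,0.081,-0.788,0,0,0],[0,0.077,0.081,-0.788,0,0,0],[0,0.077,0.081,-0.788,0,0,0]]]' && python3 -m jog '[[[80,0,0,0,0,0,0],[120,0,0,0,0,0,0],[160,0,0,0,0,0,0],[200,0,0,0,0,0,0],[255,0,0,0,0,0,0],[255,0,0,0,0,0,0],[255,0,0,0,0,0,0],[255,0,0,0,0,0,0]]]' 35
```

```text
clock: 2.42
tool_pos: [0.472, -0.2962, 0.0235]
ee_rot: [[0.631, 0.776, 0.002], [0.776, -0.631, -0.002], [0.0, 0.003, -1.0]]
force: [0.1, -1.1, 0.3]
grip_width: 0.0928
clock: 3.42
tool_pos: [0.4709, -0.2953, 0.0216]
ee_rot: [[0.631, 0.776, 0.0], [0.776, -0.631, -0.0], [0.0, 0.0, -1.0]]
force: [0.2, -0.9, -1.0]
grip_width: 0.0293
```

```bash
python3 -m jog '[[[255,0,0,0.02,0,0,0],[255,0,0,0.06,0,0,0],[255,0,0,0.15,0,0,0],[255,0,0,0.3,0,0,0],[255,0,0,0.45,0,0,0],[255,0,0,0.6,0,0,0],[255,0,0,0.7,0,0,0],[255,0,0,0.72,0,0,0],[255,0,0,0.72,0,0,0],[255,0,0,0.72,0,0,0]]]'
python3 - <<'E'
from h import *
d=cam('wrist','w2.png'); s=sense(); print(s['force'],s['wrist_torque'],s['tool_pos'])
for z in (.05,): print(proj(d,(s['tool_pos']+[0,0,.0]))) 
a=d['pixels']; t=cam('top')['pixels'];
cv2.imwrite('pics/w2c.png',np.hstack([a,cv2.resize(t[150:278,330:440],(330,384))]))
E
```

```text
clock: 4.68
tool_pos: [0.47, -0.2947, 0.1998]
ee_rot: [[0.631, 0.776, -0.002], [0.776, -0.631, 0.002], [-0.0, -0.003, -1.0]]
force: [0.6, 0.5, -2.9]
grip_width: 0.0295
[-0.15215239 -0.38346601 -2.16908837] [-0.00136602 -0.05925147  0.01251429] [ 0.47007704 -0.29468725  0.19987325]
(np.float64(259.61139234550814), np.float64(235.1162564951665))
```

View pics/w2.png

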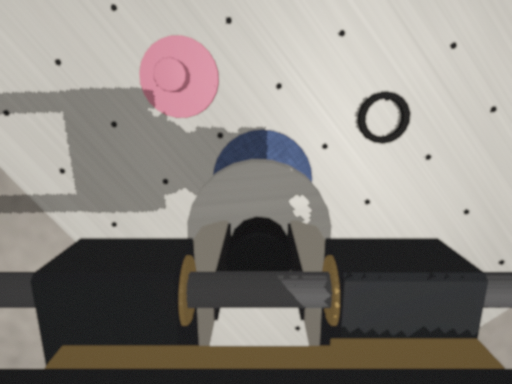

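The flange is held. The disc's arc runs from (188,225) over (258,160) to (330,225). I'll fit that arc to find the disc centre relative to the tool.

```bash
cat >> h.py <<'E'
def disc(d,c0,z,R,angs,span=.006,sub=True):
    """radial edge points on plane z about c0, circle-centre fit with fixed R"""
    g=cv2.GaussianBlur(cv2.cvtColor(d['pixels'],cv2.COLOR_BGR2GRAY),(0,0),1).astype(np.float32)
    rr=np.arange(R-span,R+span,.0003); P=[];G=[]
    for a in np.radians(angs):
        uv=np.array([proj(d,(c0[0]+r*np.cos(a),c0[1]+r*np.sin(a),z)) for r in rr],np.float32)
        v=cv2.remap(g,uv[None,:,0].copy(),uv[None,:,1].copy(),cv2.INTER_LINEAR)[0]
        k=np.abs(np.gradient(v)); i=k.argmax(); 
        if 0<i<len(rr)-1: P.append((c0[0]+rr[i]*np.cos(a),c0[1]+rr[i]*np.sin(a))); G.append((round(np.degrees(a)),round(float(rr[i]*1e3),1),round(float(k[i]),1)))
    from scipy.optimize import least_squares
    P=np.array(P); f=least_squares(lambda c:np.hypot(*(P-c[:2]).T)-R,c0[:2],loss='soft_l1',f_scale=.0005)
    return f.x,np.sqrt(np.mean(f.fun**2)),G
E
python3 - <<'E'
from h import *
d=cam('wrist'); s=sense(); t=s['tool_pos']; print(t)
th=np.degrees(np.arctan2(d['xyz'][1]-t[1],d['xyz'][0]-t[0])); print('cam dir',th)
c,e,G=disc(d,t,t[2]-.0076,.04,np.arange(th-75,th+76,6)); print((c-t[:2])*1e3,e*1e3,G)
E
```

```text
[ 0.4702678  -0.29487221  0.20032692]
cam dir 51.08850511220746
[-1.40492474 -0.43395445] 1.012886685615071 [(-24, 38.2, 12.0), (-18, 38.2, 12.2), (-12, 37.6, 12.1), (-6, 37.9, 12.2), (0, 37.9, 12.0), (6, 38.5, 10.5), (12, 42.1, 12.2), (24, 38.2, 4.1), (30, 38.2, 2.9), (36, 38.8, 3.0), (42, 39.1, 3.1), (48, 39.4, 9.4), (54, 39.4, 9.3), (60, 39.7, 8.4), (66, 39.7, 8.8), (72, 39.4, 9.2), (78, 39.4, 10.0), (84, 39.4, 9.1), (90, 38.5, 2.5), (96, 37.9, 1.2), (102, 40.0, 0.8), (108, 39.7, 0.7), (114, 39.1, 10.6), (120, 39.4, 10.2), (126, 39.4, 10.0)]
```

```bash
python3 -m jog '[[[255,0.08,0.14,0,0,0,0.12],[255,0.16,0.28,0,0,0,0.3],[255,0.24,0.42,0,0,0,0.5],[255,0.32,0.56,0,0,0,0.7],[255,0.4,0.7,0,0,0,0.85],[255,0.48,0.84,0,0,0,1],[255,0.56,0.95,0,0,0,1],[255,0.64,1,0,0,0,1],[255,0.664,1,0,0,0,1],[255,0.664,1,0,0,0,1]]]' && python3 -m jog '[[[255,0,0.06,0,0,0,0],[255,0,0.12,0,0,0,0.05],[255,0,0.14,0,0,0,0.05],[255,0,0.14,0,0,0,0.05],[255,0,0.14,0,0,0,0.05]]]'
python3 - <<'E'
from h import *
d=cam('wrist','w3.png'); s=sense(); print(s['tool_pos'],proj(d,(.65,.099,.082)),d['xyz'])
E
```

```text
clock: 6.08
tool_pos: [0.6365, -0.0458, 0.2009]
ee_rot: [[0.158, 0.987, -0.001], [0.987, -0.158, -0.0], [-0.0, -0.001, -1.0]]
force: [0.1, -0.6, -2.2]
grip_width: 0.0294
clock: 6.7
tool_pos: [0.6368, -0.0104, 0.2017]
ee_rot: [[0.132, 0.991, 0.0], [0.991, -0.132, -0.0], [-0.0, 0.0, -1.0]]
force: [-0.6, -0.4, -1.7]
grip_width: 0.0296
[ 0.63683759 -0.01057689  0.20165753] (np.float64(257.92286736648896), np.float64(47.73598561338275)) [0.64478261 0.05560489 0.36785523]
```

View pics/w3.png

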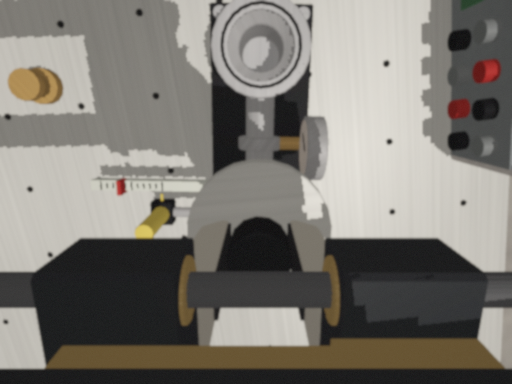

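The picture shows the port ring centred near (261,45), the red tab at (121,187), and the yellow post at (152,222). The base's long edges are nearly vertical, at columns 212 and 308.

Run:
```python
from h import *
d=cam('wrist'); s=sense(); t=s['tool_pos']; R=s['ee_rot']; print(t, 'jaw',np.degrees(np.arctan2(R[1,1],R[0,1])))
th=82
c,e,G=disc(d,t,t[2]-.0076,.04,np.arange(th-75,th+76,6)); print('flange-t',(c-t[:2])*1e3,e*1e3,[g[1] for g in G])
for c0 in((.650,.099),):
  for k in range(3):
    c,e,G=disc(d,c0,.082,.04,np.arange(-230,51,10)); c0=c
  print('port',c,e*1e3,G)
# hough-free check: bore circle
c2,e2,G2=disc(d,c,.082,.018,np.arange(0,360,15),.004); print('bore',c2,e2*1e3,[g[1] for g in G2])
# base edges: dark mask columns at rows 110..130
g=cv2.cvtColor(d['pixels'],cv2.COLOR_BGR2GRAY).astype(int)
for r in(105,115,125,165,170): 
    print(r,[int(x) for x in np.where(np.abs(np.diff(g[r,200:330]))>25)[0]+200])
print('red',blobs(d,(0,150,60),(8,255,255),8,(100,165,150,210))[1]); print('yel',blobs(d,(20,120,60),(35,255,255),8,(120,180,190,240))[1])
```

```text
[ 0.63682337 -0.01060512  0.20164248] jaw -7.619492270073178
flange-t [-1.03857122 -0.90891291] 0.8835312743765285 [38.2, 38.5, 37.0, 37.0, 38.8, 40.6, 38.2, 37.6, 39.1, 39.4, 39.4, 39.7, 37.6, 38.2, 38.8, 40.0, 40.0, 39.7, 40.0, 39.4, 40.9, 39.4, 40.0, 39.4, 39.7, 40.0]
port [0.65290753 0.10081514] 2.1920488319683225 [(-230, 43.6, 8.4), (-220, 44.5, 9.8), (-210, 42.7, 14.5), (-200, 39.7, 8.9), (-190, 45.1, 6.4), (-180, 39.4, 7.5), (-170, 39.7, 11.1), (-160, 40.6, 13.7), (-150, 40.3, 13.5), (-140, 40.3, 13.9), (-130, 40.9, 14.4), (-120, 40.9, 14.4), (-110, 40.3, 6.5), (-100, 42.7, 5.3), (-90, 39.7, 7.9), (-80, 39.7, 13.6), (-70, 40.0, 14.3), (-60, 40.0, 13.8), (-50, 39.7, 13.4), (-30, 41.8, 12.7), (-20, 40.3, 5.9), (-10, 39.7, 2.7), (0, 40.6, 5.8), (10, 40.9, 12.9), (20, 44.5, 12.2), (30, 44.2, 11.2), (40, 43.3, 61.9), (50, 37.9, 65.0)]
bore [0.65231315 0.09840058] 1.385183436935736 [16.7, 16.1, 15.8, 15.5, 14.9, 15.2, 15.5, 15.2, 15.8, 16.7, 16.7, 17.6, 16.1, 17.9, 19.1, 18.5, 15.5, 20.0, 20.0, 19.7, 19.1, 18.2, 17.0]
105 [211, 245, 306, 307, 308]
115 [211, 212, 245, 306, 307]
125 [211, 212, 244, 245, 300, 326]
165 [212, 213, 298]
170 [212, 213]
red [([120.5, 186.3], [118, 180, 6, 14, 77])]
yel [([161.5, 198.9], [159, 195, 6, 7, 21]), ([152.6, 222.7], [136, 205, 34, 35, 623])]
```

```bash
python3 -m jog '[[[255,0,-0.1,0,0,0,0],[255,0,-0.16,0,0,0,0],[255,0,-0.16,0,0,0,0],[255,0,-0.16,0,0,0,0],[255,0,-0.16,0,0,0,0]]]'
python3 - <<'E'
from h import *
d=cam('wrist','w4.png'); s=sense(); t=s['tool_pos']
c0=(.652,.0995)
for k in range(3):
    c0,e,G=disc(d,c0,.082,.04,np.arange(0,360,8),.0035)
print('port',c0,e*1e3,[g[:2] for g in G])
# seal ring: dark ring
for Rr in (.0395,.027,.025):
    c2,e2,G2=disc(d,c0,.082,Rr,np.arange(0,360,10),.0035); print(Rr,c2,e2*1e3,[g[1] for g in G2])
u,v=map(int,proj(d,(*c0,.082))); print(u,v)
cv2.imwrite('pics/w4c.png',cv2.resize(d['pixels'][max(0,v-75):v+75,u-90:u+90],None,fx=4,fy=4,interpolation=cv2.INTER_CUBIC))
E
```

```text
clock: 7.42
tool_pos: [0.6369, -0.0496, 0.2016]
ee_rot: [[0.132, 0.991, 0.0], [0.991, -0.132, 0.0], [0.0, -0.0, -1.0]]
force: [-0.6, 0.3, -3.6]
grip_width: 0.0296
port [0.65293869 0.10036098] 0.6952075439390443 [(184, 39.5), (192, 39.8), (200, 40.4), (208, 40.4), (216, 40.7), (224, 40.1), (232, 40.7), (240, 40.4), (248, 39.5), (256, 38.9), (264, 38.9), (272, 39.2), (280, 39.8), (288, 39.8), (296, 40.4), (304, 40.1), (312, 39.5), (320, 39.8), (336, 41.3), (344, 41.6)]
0.0395 [0.65282468 0.09971803] 0.9422774174925201 [39.6, 40.2, 40.2, 40.5, 40.8, 40.5, 39.3, 39.0, 39.3, 39.9, 40.5, 39.6, 39.9, 39.9, 42.3, 41.4]
0.027 [0.65212641 0.09727853] 0.7913414902588198 [30.1, 29.8, 29.8, 30.1, 29.8, 29.5, 29.5, 29.8, 29.5, 29.5, 29.2, 29.2, 29.2, 28.9, 27.4]
0.025 [0.65240009 0.09826043] 0.9162984363059753 [26.6, 27.2, 26.9, 26.9, 26.9, 26.6, 26.9, 26.3, 26.3, 27.5]
254 -9
```

View pics/w4c.png

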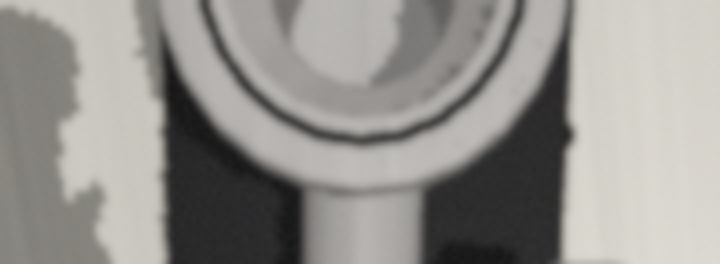

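Wrong direction: the port slid off the top of the picture. I'll go forward instead to bring the whole ring into view.

```bash
python3 -m jog '[[[255,0,0.12,0,0,0,0],[255,0,0.22,0,0,0,0],[255,0,0.25,0,0,0,0],[255,0,0.25,0,0,0,0],[255,0,0.25,0,0,0,0],[255,0,0.25,0,0,0,0]]]'
python3 - <<'E'
from h import *
d=cam('wrist','w5.png'); s=sense(); t=s['tool_pos']
# dark seal ring contour + outer rim
c0=np.array((.6525,.0995))
for k in range(3): c0,e,G=disc(d,c0,.082,.04,np.arange(0,360,8),.003)
print('port',c0,e*1e3,[g[:2] for g in G])
# seal ring: minimum brightness along radius 25..34 mm
g=cv2.cvtColor(d['pixels'],cv2.COLOR_BGR2GRAY).astype(np.float32); P=[]
for a in np.radians(np.arange(0,360,6)):
    rr=np.arange(.023,.034,.0003); uv=np.array([proj(d,(c0[0]+r*np.cos(a),c0[1]+r*np.sin(a),.082)) for r in rr],np.float32)
    v=cv2.remap(g,uv[None,:,0].copy(),uv[None,:,1].copy(),cv2.INTER_LINEAR)[0]; i=v.argmin(); P.append((c0[0]+rr[i]*np.cos(a),c0[1]+rr[i]*np.sin(a)))
P=np.array(P); from scipy.optimize import least_squares
f=least_squares(lambda q:np.hypot(*(P-q[:2]).T)-q[2],(*c0,.028),loss='soft_l1',f_scale=.0005); print('seal',f.x,np.abs(f.fun).mean()*1e3)
c,e,G=disc(d,t,t[2]-.0076,.0395,np.arange(82-75,82+76,5),.003); print('flange-t',(c-t[:2])*1e3,e*1e3,[g[:2] for g in G])
u,v=map(int,proj(d,(*c0,.082))); print(u,v)
cv2.imwrite('pics/w5c.png',cv2.resize(d['pixels'][max(0,v-70):v+130,u-100:u+100],None,fx=3,fy=3,interpolation=cv2.INTER_CUBIC))
E
```

```text
clock: 8.22
tool_pos: [0.6368, 0.0114, 0.2016]
ee_rot: [[0.133, 0.991, -0.0], [0.991, -0.133, -0.0], [-0.0, -0.0, -1.0]]
force: [-0.8, -0.2, -2.2]
grip_width: 0.0294
port [0.65276794 0.10034252] 0.7646422482229566 [(0, 39.4), (8, 40.6), (16, 42.1), (24, 39.4), (32, 39.4), (40, 38.8), (48, 41.5), (56, 39.4), (64, 39.4), (72, 39.7), (80, 39.7), (88, 39.7), (96, 40.0), (104, 39.7), (112, 41.5), (120, 39.7), (128, 39.1), (136, 39.1), (144, 40.0), (152, 40.0), (160, 39.4), (168, 39.4), (176, 39.1), (184, 39.7), (192, 39.7), (200, 40.6), (208, 40.0), (216, 40.6), (224, 40.3), (232, 40.0), (240, 40.3), (248, 38.2), (256, 39.1), (264, 39.7), (272, 38.5), (280, 40.0), (288, 39.7), (296, 39.4), (304, 39.7), (312, 39.4), (320, 39.7), (336, 40.6), (344, 39.7), (352, 39.4)]
seal [0.65242813 0.10035685 0.03083172] 0.15514512108285225
flange-t [-1.22421127 -0.53920052] 1.0769645612606866 [(7, 38.0), (12, 38.3), (22, 37.4), (27, 37.4), (32, 37.7), (37, 37.7), (42, 37.7), (47, 37.7), (52, 38.3), (62, 41.9), (67, 41.0), (72, 39.2), (77, 39.2), (82, 37.7), (87, 37.7), (92, 41.0), (97, 39.8), (102, 40.1), (107, 39.8), (112, 39.8), (117, 39.5), (122, 39.8), (127, 39.2), (132, 39.5), (142, 38.9), (147, 39.5), (152, 39.8), (157, 39.8)]
264 74
```

View pics/w5c.png

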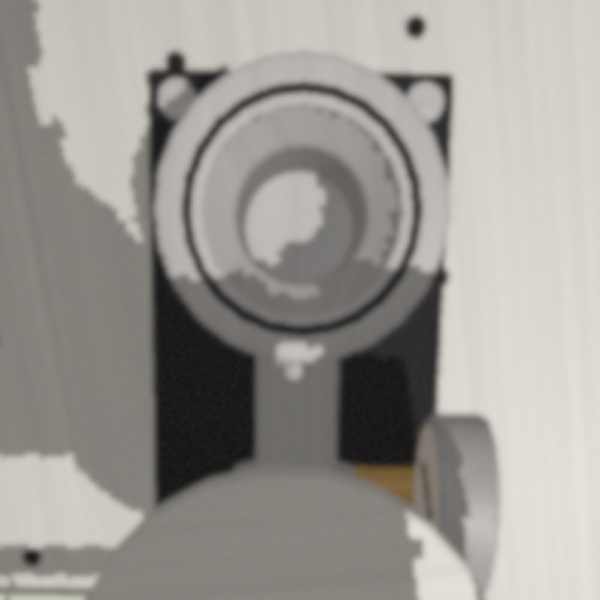

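```bash
python3 -m jog '[[[255,0.03,0.15,0,0,0,0],[255,0.066,0.3,0,0,0,0],[255,0.066,0.357,0,0,0,0],[255,0.066,0.357,-0.1,0,0,0],[255,0.066,0.357,-0.25,0,0,0],[255,0.066,0.357,-0.35,0,0,0],[255,0.066,0.357,-0.37,0,0,0],[255,0.066,0.357,-0.37,0,0,0],[255,0.066,0.357,-0.37,0,0,0],[255,0.066,0.357,-0.37,0,0,0]]]'
python3 - <<'E'
from h import *
s=sense(); t=s['tool_pos']; print(t,s['force'])
d=cam('side'); a=cam('top')
u,v=map(int,proj(d,(.6525,.1,.09))); u2,v2=map(int,proj(a,(.6525,.1,.09)))
cv2.imwrite('pics/s6.png',np.hstack([cv2.resize(d['pixels'][v-40:v+40,u-40:u+40],(400,400),interpolation=cv2.INTER_CUBIC),cv2.resize(a['pixels'][v2-40:v2+40,u2-40:u2+40],(400,400),interpolation=cv2.INTER_CUBIC)]))
E
```

```text
clock: 9.52
tool_pos: [0.6543, 0.1015, 0.1107]
ee_rot: [[0.132, 0.991, 0.002], [0.991, -0.132, 0.0], [0.0, 0.002, -1.0]]
force: [0.7, -0.5, -2.6]
grip_width: 0.0294
[0.65427239 0.1014907  0.11074939] [ 0.68226378 -0.48115174 -2.63354657]
```

View pics/s6.png

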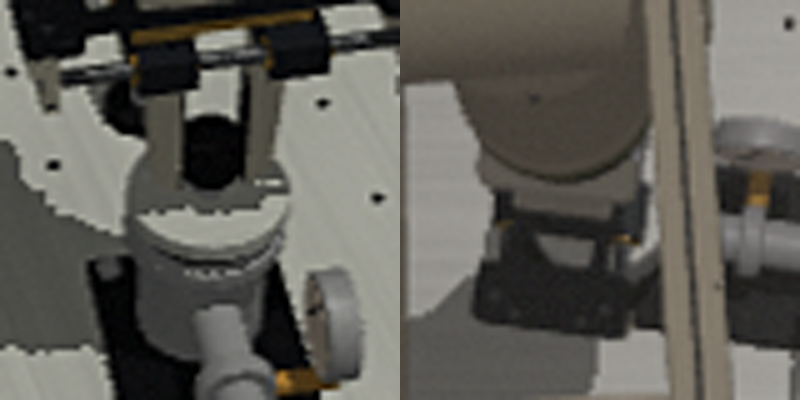

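Side view: the disc hangs just over the chamber, and its sides (127 and 292 in the crop) bracket the chamber evenly. I'll lower it gently until it touches.

```bash
python3 -m jog '[[[255,0,0,-0.012,0,0,0],[255,0,0,-0.022,0,0,0],[255,0,0,-0.03,0,0,0],[255,0,0,-0.034,0,0,0],[255,0,0,-0.037,0,0,0],[255,0,0,-0.039,0,0,0],[255,0,0,-0.039,0,0,0],[255,0,0,-0.039,0,0,0]]]'
python3 - <<'E'
from h import *
s=sense(); t=s['tool_pos']; print(t,s['force'])
d=cam('side')
u,v=map(int,proj(d,(.6525,.1,.085)))
print(u,v)
cv2.imwrite('pics/s7.png',cv2.resize(d['pixels'][v-40:v+35,u-40:u+40],(800,750)[::1],interpolation=cv2.INTER_CUBIC)[200:700])
E
```

```text
clock: 10.62
tool_pos: [0.6535, 0.1015, 0.1014]
ee_rot: [[0.132, 0.991, 0.001], [0.991, -0.132, 0.0], [0.0, 0.001, -1.0]]
force: [-7.9, -0.5, 10.6]
grip_width: 0.0293
[0.65345687 0.10153088 0.10136733] [-7.8917809  -0.54410768 10.59791297]
274 173
```

View pics/s7.png

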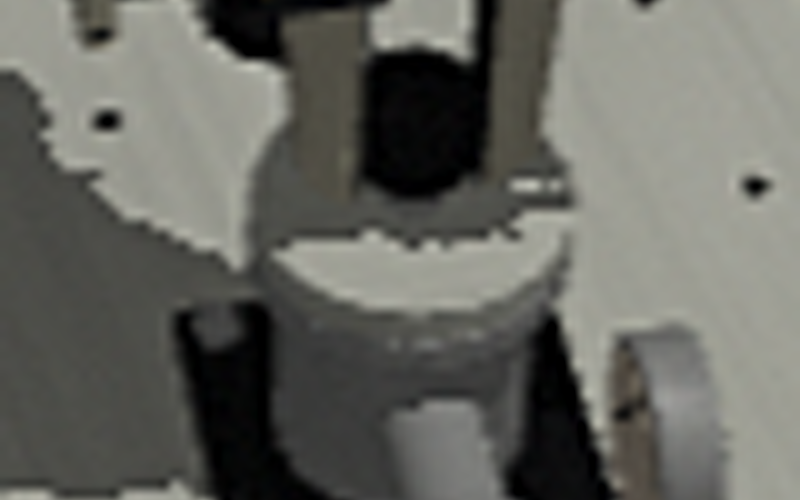

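```bash
python3 -m jog '[[[255,0,0,0,0,0,0],[255,0,0,0,0,0,0]]]'
python3 - <<'E'
from h import *
for i in range(4):
    d=cam('wrist',f'w8.png'); s=sense(); print(s['clock'],s['tool_pos'],s['force'],s['wrist_torque'],s['ee_rot'][:,2])
E
```

```text
clock: 10.92
tool_pos: [0.6535, 0.1015, 0.1014]
ee_rot: [[0.132, 0.991, 0.001], [0.991, -0.132, 0.0], [0.0, 0.001, -1.0]]
force: [-6.6, -0.6, 10.9]
grip_width: 0.0293
10.975 [0.65344512 0.1015293  0.10134677] [-8.35276859  0.11642208 10.74448494] [-0.17826761  1.33540284  0.03393774] [ 5.85391216e-04 -2.37326537e-05 -9.99999828e-01]
11.025 [0.65343046 0.1015484  0.1013278 ] [-7.75151324 -1.7690641  10.45579654] [-0.16247823  1.31039347  0.03593984] [ 5.49018778e-04 -3.55775119e-05 -9.99999849e-01]
11.075 [0.65344931 0.10150786 0.10136556] [-6.62798634 -0.52242369 11.33995919] [-0.20995538  1.34814704  0.00339485] [ 5.75919243e-04 -1.16111997e-05 -9.99999834e-01]
11.125 [0.6534568  0.10151874 0.10136438] [-7.22573062e+00  1.01603241e-02  1.07151932e+01] [-0.11595748  1.33946558 -0.01799458] [ 6.33676035e-04 -2.07721490e-05 -9.99999799e-01]
```

```bash
python3 -m jog '[[[255,0,-0.002,0.004,0,0,0],[255,0,-0.003,0.005,0,0,0],[255,0,-0.003,0.005,0,0,0],[255,0,-0.003,0.005,0,0,0]]]'
python3 - <<'E'
from h import *
s=sense(); t=s['tool_pos']; d=cam('wrist','w9.png')
print(s['force'],s['wrist_torque'],t)
c,e,G=disc(d,t,.092,.0395,np.arange(82-75,82+76,5),.003); print('flange-t',(c-t[:2])*1e3,c,e*1e3,[g[:2] for g in G])
E
```

```text
clock: 11.62
tool_pos: [0.6537, 0.1013, 0.1014]
ee_rot: [[0.132, 0.991, 0.001], [0.991, -0.132, 0.001], [0.001, 0.001, -1.0]]
force: [-2.7, 1.8, 6.0]
grip_width: 0.029
[-2.72011593  1.84428921  6.04713546] [ 0.39104107  0.53895988 -0.06832461] [0.65369216 0.10126679 0.10139375]
flange-t [-1.09301926  1.66547677] [0.65259914 0.10293227] 0.9253793299755919 [(7, 38.3), (12, 38.6), (17, 37.1), (22, 37.1), (27, 38.0), (32, 38.0), (37, 38.3), (42, 38.9), (47, 39.5), (52, 40.1), (57, 40.4), (62, 40.7), (67, 41.0), (72, 41.3), (77, 41.6), (82, 41.9), (87, 42.2), (92, 41.9), (97, 41.9), (102, 41.6), (107, 41.6), (112, 41.6), (117, 41.3), (122, 41.3), (127, 40.7), (132, 40.4), (137, 40.1), (142, 41.0), (147, 40.1), (152, 39.8), (157, 39.8)]
```

```bash
python3 -m jog '[[[255,0,0,0,0,0,0],[255,0,0,0,0,0,0],[255,0,0,0,0,0,0]]]' 4
python3 - <<'E'
from h import *
s=sense(); t=s['tool_pos']; d=cam('wrist','w10.png')
print(s['force'],s['wrist_torque'],t)
c,e,G=disc(d,t,.092,.0395,np.arange(82-75,82+76,5),.004); print('flange-t',(c-t[:2])*1e3,c,e*1e3,[g[:2] for g in G])
a=cam('side')['pixels']; u,v=274,173
cv2.imwrite('pics/c10.png',np.hstack([cv2.resize(d['pixels'][130:290,160:360],(500,400),interpolation=cv2.INTER_CUBIC),cv2.resize(a[v-30:v+30,u-22:u+22],(293,400),interpolation=cv2.INTER_CUBIC)]))
E
```

```text
clock: 12.05
tool_pos: [0.6537, 0.1011, 0.1013]
ee_rot: [[0.132, 0.991, 0.001], [0.991, -0.132, 0.0], [0.001, 0.001, -1.0]]
force: [-3.1, 1.9, 6.6]
grip_width: 0.0301
[-3.12989748  1.9338609   6.5840011 ] [0.40067612 0.42748901 0.05169835] [0.6537124  0.10112288 0.10127766]
flange-t [-1.25373433  1.87652229] [0.65245866 0.1029994 ] 0.990755975732347 [(7, 38.2), (12, 38.5), (17, 37.0), (22, 37.3), (27, 37.9), (32, 38.2), (37, 38.5), (42, 39.1), (47, 39.7), (52, 40.0), (57, 40.6), (62, 40.9), (67, 41.2), (72, 41.5), (77, 41.8), (82, 42.1), (87, 42.1), (92, 42.1), (97, 42.1), (102, 41.8), (107, 41.8), (112, 41.5), (117, 41.5), (122, 41.2), (127, 40.6), (132, 40.3), (137, 42.4), (142, 39.4), (147, 40.0), (152, 40.0), (157, 40.0)]
```

View pics/c10.png

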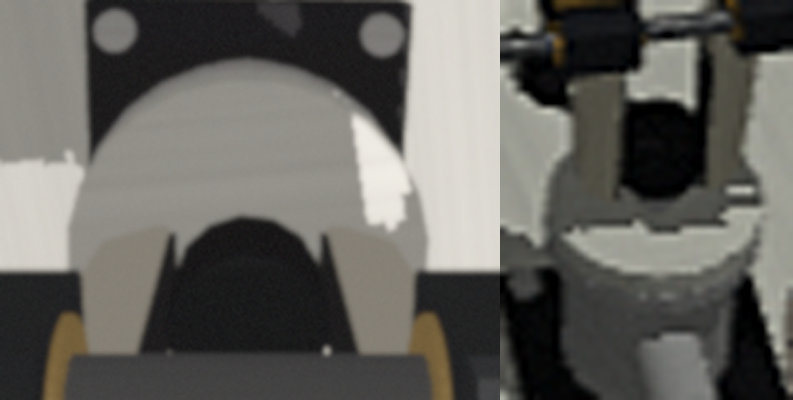

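The disc edge lines up with the chamber rim all round the far side, with no ledge to be seen in either view. I'll open the fingers and check.

```bash
python3 -m jog '[[[150,0,0,0,0,0,0],[140,0,0,0,0,0,0],[130,0,0,0,0,0,0],[130,0,0,0,0,0,0],[130,0,0,0,0,0,0]]]'
python3 - <<'E'
from h import *
s=sense(); t=s['tool_pos']; d=cam('wrist','w11.png')
print(s['force'],s['wrist_torque'],t)
# knob centre now, top at .128, and disc
print(blobs(d,(0,0,0),(180,255,30),100,(200,200,320,272))[1])
c,e,G=disc(d,t,.092,.0395,np.arange(82-75,82+76,10),.004); print('flange-t',(c-t[:2])*1e3,[g[:2] for g in G])
E
```

```text
clock: 12.78
tool_pos: [0.6533, 0.1007, 0.1006]
ee_rot: [[0.132, 0.991, -0.0], [0.991, -0.132, -0.0], [-0.0, -0.0, -1.0]]
force: [-0.4, 0.7, -0.9]
grip_width: 0.0452
[-0.39528569  0.68690475 -0.87872025] [-0.00944605 -0.0650605  -0.00902244] [0.65330535 0.10068207 0.10056389]
[([258.0, 246.5], [229, 218, 61, 52, 2318]), ([207.0, 253.3], [200, 233, 14, 37, 187]), ([310.7, 254.3], [305, 234, 15, 36, 194])]
flange-t [-0.0028761   2.26124362] [(7, 38.8), (27, 40.3), (37, 39.4), (47, 40.3), (57, 41.2), (67, 41.8), (77, 42.4), (87, 42.7), (97, 42.4), (107, 42.1), (117, 41.5), (127, 40.6), (137, 40.3), (147, 39.7), (157, 39.7)]
```

```bash
python3 -m jog '[[[130,0,0,0.1,0,0,0],[130,0,0,0.25,0,0,0],[130,0,0,0.404,0,0,0],[130,-0.03,-0.15,0.404,0,0,0],[130,-0.066,-0.3,0.404,0,0,0],[130,-0.066,-0.357,0.404,0,0,0],[130,-0.066,-0.357,0.404,0,0,0],[130,-0.066,-0.357,0.404,0,0,0],[130,-0.066,-0.357,0.404,0,0,0]]]'
python3 - <<'E'
from h import *
d=cam('wrist','w12.png'); s=sense(); t=s['tool_pos']
c0=np.array((.6525,.1003))
for k in range(3): c0,e,G=disc(d,c0,.092,.04,np.arange(0,360,8),.003)
print('disc',c0,e*1e3,[g[:2] for g in G])
b=blobs(d,(0,0,0),(180,255,35),100,(200,20,330,130))[1]; print(b)
u,v=proj(d,(*c0,.128)); print('knob expected',u,v,proj(d,(*c0,.092)))
for z in(.082,.092):print(z,proj(d,(.6525,.1003,z)))
a=cam('top')['pixels']; sd=cam('side')['pixels']
u,v=map(int,proj(d,(.6525,.1003,.1)));
cv2.imwrite('pics/c12.png',np.hstack([cv2.resize(d['pixels'][:130,u-65:u+65],(500,500),interpolation=cv2.INTER_CUBIC),cv2.resize(sd[135:215,250:298],(300,500),interpolation=cv2.INTER_CUBIC)]))
E
```

```text
clock: 13.95
tool_pos: [0.6369, 0.0127, 0.2015]
ee_rot: [[0.131, 0.991, -0.0], [0.991, -0.131, 0.0], [0.0, -0.0, -1.0]]
force: [-0.2, -0.6, 1.2]
grip_width: 0.0457
disc [0.65245774 0.09918334] 0.7525269560122564 [(0, 38.5), (8, 38.5), (16, 39.4), (24, 40.3), (32, 39.7), (40, 40.6), (48, 39.4), (56, 39.1), (64, 39.1), (72, 39.1), (80, 38.5), (88, 39.4), (96, 38.8), (104, 39.1), (112, 39.4), (120, 40.3), (128, 40.0), (136, 40.0), (144, 40.6), (152, 40.0), (160, 40.0), (168, 39.1), (176, 39.4), (184, 39.4), (192, 39.7), (200, 39.4), (208, 40.0), (216, 39.7), (224, 39.7), (232, 39.7), (240, 39.7), (248, 38.8), (256, 39.1), (264, 39.4), (272, 39.4), (280, 40.0), (288, 39.7), (296, 39.7), (304, 40.0), (312, 39.7), (328, 41.2), (336, 38.8), (344, 38.8), (352, 38.8)]
[([227.3, 120.5], [217, 99, 31, 31, 383])]
knob expected 265.9773523462262 72.28989182764917 (np.float64(265.0212306835642), np.float64(76.65687299567765))
0.082 (np.float64(264.6746581543774), np.float64(76.21530445151922))
0.092 (np.float64(264.89227575637887), np.float64(75.14638074547256))
```

The disc is seated and released: its centre is at (0.6525, 0.0992), against the port at (0.6525, 0.1003) from the same viewpoint, so about 1 mm off. Next I'll look at the handle and mark.

```bash
python3 -m jog '[[[130,-0.1,-0.12,0,0,0,0],[130,-0.2,-0.24,0,0,0,0],[130,-0.3,-0.36,0,0,0,0],[130,-0.4,-0.46,0,0,0,0],[130,-0.4,-0.46,0,0,0,0],[130,-0.4,-0.46,0,0,0,0],[130,-0.4,-0.46,0,0,0,0]]]'
python3 - <<'E'
from h import *
d=cam('wrist','w13.png'); s=sense(); t=s['tool_pos']; print(t)
print('post exp',proj(d,(.535,-.033,.105)))
m,b=blobs(d,(20,110,60),(35,255,255),20); print('yel',b)
for q,st in b: print(onz(d,*q,.1).round(4))
m2,b2=blobs(d,(0,150,60),(8,255,255),20); m3,b3=blobs(d,(172,150,60),(180,255,255),20); print('red',b2,b3)
for q,st in b2+b3: print('mark?',onz(d,*q,.05).round(4),onz(d,*q,.056).round(4))
# reference: static-camera before/after disc comparison
for n in('top','side'):
    dd=cam(n); now=dd['pixels'].copy(); old=cv2.imread(f'pics/{n}0.png')
    r=[]
    for px,z in((old,.082),(now,.092)):
        dd['pixels']=px; c=np.array((.6525,.1))
        for k in range(3): c,e,G=disc(dd,c,z,.04,np.arange(0,360,8),.004)
        r.append((c.round(4),round(e*1e3,2)))
    print(n,r)
# rig yaw from w5 base edges (outer long edges, z=.01), pose of then needed -> use current top image scale bar
E
```

```text
clock: 14.98
tool_pos: [0.5375, -0.1027, 0.2017]
ee_rot: [[0.131, 0.991, 0.0], [0.991, -0.131, 0.0], [0.0, 0.0, -1.0]]
force: [0.4, -0.3, -0.3]
grip_width: 0.0455
[ 0.53738446 -0.1027      0.20156829]
post exp (np.float64(244.38270203203402), np.float64(101.92684789385987))
yel [([247.0, 102.4], [237, 88, 22, 27, 422])]
[ 0.5367 -0.0335  0.1   ]
red [([205.6, 72.7], [204, 66, 4, 15, 56])] []
mark? [ 0.5021 -0.0027  0.05  ] [ 0.503  -0.0034  0.056 ]
top [(array([0.6525, 0.1018]), np.float64(1.8)), (array([0.6532, 0.1011]), np.float64(1.65))]
side [(array([0.6506, 0.0954]), np.float64(2.22)), (array([0.6507, 0.0977]), np.float64(2.17))]
```

Yellow post top at (247,102) gives a closed handle at about (0.5367, -0.0335). Red tab at (206,73) gives the mark at about (0.5025, -0.003), so the pull is around 38 mm. I'll cross-check that with the fixed cameras and go down over the post.

```bash
python3 - <<'E'
from h import *
ps=np.radians(-7.6); out=np.array((-np.cos(ps),-np.sin(ps))); lat=np.array((-np.sin(ps),np.cos(ps)))
h=np.array((.5367,-.0335)); m=np.array((.5023,-.0028)); print('wrist',(m-h)@out,(m-h)@lat)
class D(dict):pass
for n,red,yel in(('top',(276.5,232.0),(289.,217.7)),('side',(228.2,228.8),(246.5,228.6))):
    d=get_image(n); zy=.097 if n=='top' else .082
    r=onz(d,*red,.052)[:2]; y=onz(d,*yel,zy)[:2]; print(n,r,y,(r-y)@out,(r-y)@lat)
E
python3 -m jog '[[[130,-0.003,0.15,0,0,0,0],[130,-0.003,0.277,0,0,0,0],[130,-0.003,0.277,0,0,0,0],[130,-0.003,0.277,-0.15,0,0,0],[130,-0.003,0.277,-0.3,0,0,0],[130,-0.003,0.277,-0.42,0,0,0],[130,-0.003,0.277,-0.5,0,0,0],[130,-0.003,0.277,-0.518,0,0,0],[130,-0.003,0.277,-0.518,0,0,0],[130,-0.003,0.277,-0.518,0,0,0]]]'
```

```text
wrist 0.038158085765546676 0.02588069726087732
top [ 0.50244817 -0.00099918] [ 0.53520351 -0.03274247] 0.03666584938251992 0.027132334217747755
side [ 0.50329919 -0.00233874] [ 0.5358969 -0.0372954] 0.03693459961064675 0.030338336201025842
clock: 16.48
tool_pos: [0.5371, -0.0346, 0.0735]
ee_rot: [[0.132, 0.991, 0.002], [0.991, -0.132, -0.0], [-0.0, 0.002, -1.0]]
force: [-0.7, 0.4, -0.3]
grip_width: 0.0458
```

```bash
python3 -m jog '[[[160,0,0,0,0,0,0],[180,0,0,0,0,0,0],[200,0,0,0,0,0,0],[220,0,0,0,0,0,0],[255,0,0,0,0,0,0],[255,0,0,0,0,0,0],[255,0,0,0,0,0,0]]]' 40
python3 - <<'E'
from h import *
d=cam('wrist','w14.png'); s=sense(); t=s['tool_pos']; print(t,s['force'])
print('yel',blobs(d,(20,110,60),(35,255,255),20)[1]); b=blobs(d,(0,150,60),(8,255,255),10)[1]; print('red',b)
for q,st in b: print(onz(d,*q,.05))
a=cam('side'); print('side yel',blobs(a,(22,110,60),(35,255,255),5)[1],blobs(a,(0,150,80),(6,255,255),3,(200,210,290,260))[1])
E
```

```text
clock: 17.35
tool_pos: [0.5368, -0.0343, 0.0723]
ee_rot: [[0.132, 0.991, 0.001], [0.991, -0.132, -0.0], [0.0, 0.001, -1.0]]
force: [4.9, -0.1, -3.8]
grip_width: 0.0152
[ 0.53673862 -0.03433362  0.07229165] [ 5.6420502   0.06084085 -3.67478543]
yel [([259.3, 196.7], [257, 190, 6, 12, 38]), ([258.9, 242.7], [240, 209, 38, 63, 1986])]
red [([192.8, 176.4], [189, 163, 9, 27, 215])]
[ 0.50237743 -0.00239441  0.05      ]
side yel [([246.4, 228.8], [243, 219, 7, 20, 116])] []
```

```bash
python3 -m jog '[[[255,-0.03,0.004,0,0,0,0],[255,-0.06,0.008,0,0,0,0],[255,-0.09,0.012,0,0,0,0],[255,-0.12,0.016,0,0,0,0],[255,-0.145,0.0193,0,0,0,0],[255,-0.145,0.0193,0,0,0,0],[255,-0.145,0.0193,0,0,0,0],[255,-0.145,0.0193,0,0,0,0]]]'
cat > m.py <<'E'
from h import *
d=cam('wrist'); s=sense(); t=s['tool_pos']; R=s['ee_rot']; print(t,s['force'],s['grip_width'],s['clock'])
ps=np.radians(-7.6); out=np.array((-np.cos(ps),-np.sin(ps)))
print('pull from grasp',(t[:2]-np.array((.53674,-.03433)))@out*1e3)
y=blobs(d,(20,110,60),(35,255,255),100)[1]; b=blobs(d,(0,150,60),(8,255,255),10)[1]; print(y,b)
print('cam-tool along out',(np.array(d['xyz'])-t)[:2]@out*1e3)
for q,st in b:
    for z,c in((.056,st[0]-.5),(.056,st[0]+st[2]-.5),(.05,q[0])): print(z,'mark beyond tool, mm',(onz(d,c,q[1],z)-t)[:2]@out*1e3)
q,st=y[-1]; 
for z,c in((.1,q[0]),(.1,st[0]+st[2]/2-.5)):print('post beyond tool',(onz(d,c,q[1],z)-t)[:2]@out*1e3)
E
python3 m.py
```

```text
clock: 18.45
tool_pos: [0.501, -0.029, 0.0723]
ee_rot: [[0.132, 0.991, 0.003], [0.991, -0.132, 0.001], [0.001, 0.003, -1.0]]
force: [8.8, 1.3, -5.8]
grip_width: 0.0149
[ 0.50105751 -0.02906222  0.07227081] [ 9.50693114  1.24207276 -5.14393412] 0.015119305796671135 18.5
pull from grasp 36.06573728390189
[([258.9, 242.6], [240, 209, 38, 63, 1982])] [([256.4, 177.7], [254, 164, 6, 27, 124])]
cam-tool along out 1.2600038620342677
0.056 mark beyond tool, mm 3.670229960964654
0.056 mark beyond tool, mm 0.3619474109940086
0.05 mark beyond tool, mm 2.097939076760792
post beyond tool 0.8387924267274081
post beyond tool 1.014548509209563
```

```bash
python3 -m jog '[[[255,-0.0045,0.0006,0,0,0,0],[255,-0.0045,0.0006,0,0,0,0],[255,-0.0045,0.0006,0,0,0,0],[255,-0.0045,0.0006,0,0,0,0]]]'; python3 m.py
python3 - <<'E'
from h import *
d=cam('wrist','w15.png'); 
for v in(168,174,180,186): print(v,d['pixels'][v,248:266].tolist())
a=d['pixels'][140:290,180:340]; sd=cam('side')['pixels']; 
cv2.imwrite('pics/c15.png',np.hstack([cv2.resize(a,(430,400),interpolation=cv2.INTER_CUBIC),cv2.resize(sd[135:255,200:310],(367,400),interpolation=cv2.INTER_CUBIC)]))
E
```

```text
clock: 19.0
tool_pos: [0.5, -0.0289, 0.0723]
ee_rot: [[0.132, 0.991, 0.003], [0.991, -0.132, 0.001], [0.001, 0.003, -1.0]]
force: [10.3, 2.4, -6.1]
grip_width: 0.015
[ 0.50001439 -0.02888246  0.07229791] [ 9.10571628  1.68607026 -6.61497399] 0.014905844593134262 19.05
pull from grasp 37.123469587654384
[([258.9, 242.6], [240, 209, 38, 63, 1983])] [([258.2, 177.8], [256, 164, 6, 28, 126])]
cam-tool along out 1.2669898693938657
0.056 mark beyond tool, mm 2.5457478982024333
0.056 mark beyond tool, mm -0.7629565048026025
0.05 mark beyond tool, mm 1.0499701360321887
post beyond tool 0.8238924189285398
post beyond tool 0.99965206920576
168 [[131, 141, 141], [132, 142, 142], [131, 141, 141], [132, 141, 142], [131, 140, 141], [126, 135, 139], [112, 119, 135], [83, 89, 127], [53, 56, 122], [36, 39, 119], [32, 34, 118], [33, 36, 118], [42, 44, 120], [71, 78, 124], [107, 116, 134], [127, 136, 140], [133, 142, 143], [133, 142, 142]]
174 [[133, 142, 143], [128, 137, 138], [113, 121, 122], [91, 97, 98], [90, 97, 98], [106, 114, 120], [108, 116, 134], [83, 89, 129], [53, 57, 124], [36, 40, 122], [34, 36, 122], [33, 36, 121], [35, 39, 121], [46, 50, 115], [78, 84, 111], [111, 119, 125], [129, 139, 140], [134, 144, 144]]
180 [[132, 142, 142], [131, 139, 140], [125, 135, 134], [118, 127, 127], [117, 126, 127], [118, 128, 134], [101, 110, 131], [71, 78, 126], [43, 47, 121], [35, 39, 122], [32, 35, 121], [33, 35, 121], [40, 43, 120], [68, 74, 121], [98, 107, 124], [122, 132, 134], [133, 143, 143], [135, 144, 144]]
186 [[128, 134, 136], [127, 133, 136], [126, 132, 134], [127, 133, 135], [126, 132, 135], [120, 126, 135], [101, 106, 131], [71, 76, 126], [46, 48, 123], [34, 36, 121], [35, 36, 122], [36, 39, 122], [47, 48, 123], [76, 80, 127], [108, 114, 133], [122, 129, 136], [128, 135, 138], [129, 135, 138]]
```

View pics/c15.png

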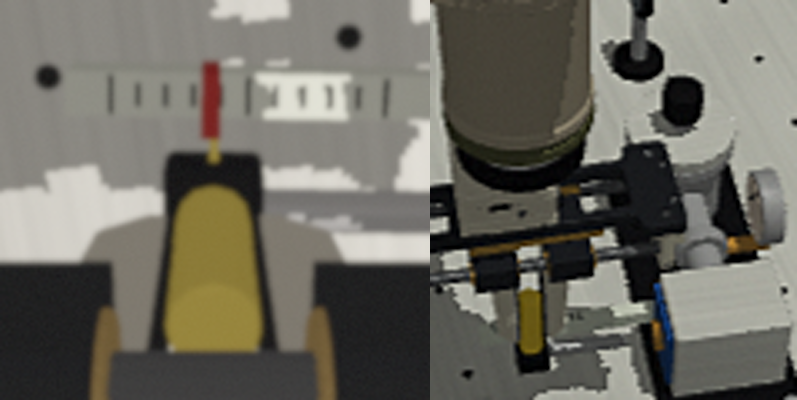

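The yellow pointer on the carriage (column 259.2) is level with the red tab (258.4), about 0.4 mm short. The flange sits on the chamber in the side view. One last small trim, then I'll hand in.

```bash
python3 -m jog '[[[255,-0.0013,0.0002,0,0,0,0],[255,-0.0013,0.0002,0,0,0,0],[255,-0.0013,0.0002,0,0,0,0],[255,-0.0013,0.0002,0,0,0,0]]]'; python3 m.py; python3 -c "
from workcell import *
print(job_done())"
```

```text
clock: 19.65
tool_pos: [0.4998, -0.0289, 0.0723]
ee_rot: [[0.132, 0.991, 0.003], [0.991, -0.132, 0.001], [0.001, 0.003, -1.0]]
force: [9.7, 1.9, -7.2]
grip_width: 0.0152
[ 0.49978719 -0.0288716   0.07229221] [10.02550844  1.87828152 -7.24224676] 0.01552576769115335 19.7
pull from grasp 37.35010335717613
[([258.9, 242.6], [240, 209, 38, 63, 1984])] [([258.7, 177.2], [257, 164, 5, 28, 116])]
cam-tool along out 1.3135752641703597
0.056 mark beyond tool, mm 2.0065166601622173
0.056 mark beyond tool, mm -0.7496032657055295
0.05 mark beyond tool, mm 0.7767738876776529
post beyond tool 0.8451024092381728
post beyond tool 1.0208663608778497
the job is handed in; nothing more can be done
None
```

I set the blank flange on the port and let go of it. I then pulled the valve handle about 37 mm out to the red mark and handed the job in at 19.7 s, still holding it there with a 40 N grip.

**Handle:** in the last wrist picture the post and the red tab were level to within about 0.3 mm. The force reading was about 10 N, which fits the spring.

**Flange:** it sat on the chamber in the last side view, with no ledge seen between the edges. The position checks disagree by a millimetre or two:

| Camera | Flange centre relative to port |
|---|---|
| Wrist | about 1.1 mm to -y |
| Top | about 0.7 mm in x and -0.7 mm in y |
| Side (coarse) | about 2.3 mm to +y |

I took this as flush to about 1 mm and did not correct it further.

**Contact height:** when I set the flange down, it touched with the tool about 1.8 mm higher than expected, with a sideways force of about 8 N. I eased off and lowered the grip before opening. The force then dropped to near zero, but I did not find the cause.

**Bystanders:** the arm went nowhere near the other things on the bench, but I did not measure their positions afterwards.

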